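Release the drawer of a dark-box dish reader and hold it open at the index

ROBOT

A 6-joint arm with a two-finger parallel gripper is mounted at the origin on a cart in front of the work surface, level with it; the furniture and walls round the work are solid. World frame = base frame: x ahead of the robot, y to its left, z up, the work surface at z = 0. Lengths are in m, angles in degrees, forces in N, time in s.
With the tool pointing down it reaches from about 0.35 to 0.95 m from the base axis. Payload 17.4 kg.
Tool frame: the origin (TCP) lies midway between the tips of the shut fingers; the grasp point (between the pads) lies 19 mm behind it; z points along the fingers, y is the line along which they close (so a half turn about z gives the same grasp; the last joint's range is limited). The gripper opens to 93 mm and grips with 3 to 60 N. Pads are 15 mm wide; open, the fingers measure 128 mm over their backs; the gripper's body (75 mm by 188 mm) begins 65 mm behind the grasp point.
Start: joints at [63.954, 6.646, 82.598, -0, 90.757, -2.166], TCP at [0.273, 0.617, 0.219] pointing down, gripper open.
Joint ranges: [-162.19, 162.19], [-47.58, 125.68], [4.15, 143.07], [-65.23, 245.23], [0.69, 171.88], [-170.13, 170.13]. Speed limits (degrees/s): [108.29, 108.29, 127.2, 180, 180, 180].

INTERFACE

Orientations are given as [roll, pitch, yaw] about the fixed x, y, z axes, in that order (R = Rz(yaw) Ry(pitch) Rx(roll)).
In Python, from rig import state, snapshot, sign_off, trace, place_of gives the robot as it stands. The module is installed in compiled form; this text tells all that it offers.
- The arm moves only by the shell command python3 -m creep 'ROWS' [OPENING] [FORCE]. ROWS is JSON, a list of rows, each an object with "dp": the shift along the tool's x, y, z in units of 20 cm (1.0 is 20 cm), a list of three; "spin": the turn about the tool's z in units of pi/2 rad (1.0 is pi/2 rad). In form: [{"dp": [tx, ty, tz], "spin": spin}, ...]. A call has 1 to 20 rows; each row is the pose to reach, as a shift and turn from the pose commanded when the call began, along the tool's axes at that moment; what a row does not reach only later rows make up. A row lasts 1/12 s, in which the tool goes at most 41.7 mm and 7.16 degrees, less where a joint would pass 70% of its speed; a pose out of reach is approached as far as the arm can. A call with a number of a shift or a turn outside -1 to 1 is refused whole. A call with a gripper value outside its range is refused whole. OPENING is the closure, from 0 (fully open) to 1 (shut), set as the call begins (- or left out, the last holds). The fingers move at their own pace and stop on an object; FORCE is the grip in N (left out, the last holds). Time passes only in rows, so rows that repeat a pose let the fingers close. It gives the time, the measured TCP pose, the force, the opening and the grip force at its end, in the units of the state.
- state(): the state, without advancing time (a new reading comes with each control period).
- snapshot(name): name is "side" or "top"; returns a dict with "image" (480x640x3 uint8, blue, green, red), "range_z" (480x640 float32, m along the optical axis (not along the pixel's ray), 0 where there is no reading), "intrinsics" (3x3 intrinsics, pixels), "rvec" (rotation vector, rad) and "tvec" (3), from world to camera coordinates, as OpenCV has them. Camera axes: x right, y down, z forward; pixel columns grow to the right and rows downward; lengths in m; the calibration is good to about 2 mm. A picture is of the moment at which its call begins.
- sign_off(): hands the job in; it is judged then, once.
Trained networks look in the newest picture that a camera, given by its name, has taken for a name from the list of things; names that differ only in an ending like _2 or _b are one class to them, and where a whole thing is asked for, a point or a joint stands for the part that bears it (a point fixed in the world has none). Each returns a list of dicts, best first, with "confidence" (0 to 1); they miss things now and then, are a little off and sometimes report something else, mostly with a low value. They report only what shows in the picture. A call takes as long as a camera call.
- trace(camera, target): "pixels" (480x640 bool, what is visible of it) and "at" ([column, row] in pixels, amid what is visible of it).
- place_of(camera, target): "at" ([column, row] in pixels: a listed point, or the origin of a listed thing).
The state is a dict: "time": time; "q": joint angles; "qd": joint speeds; "joint_efforts": joint torques, N m; "position": TCP position; "eef_rot": TCP orientation; "wrist_force": force on the tool from outside, world axes, zero at the start; "ft_torque": the same for the moment, N m; "opening": finger opening in m; "grip_force": force on a finger pad.
Only numpy, scipy, OpenCV 4.12 (cv2) and the standard library are available. Lean on these libraries where they do the work, as an engineer would, in place of code of your own. Each camera call takes 0.05 s, during which the arm holds its last target. There are 200 camera calls.

TASK

The culture dish in the dark-box reader has to come out: press the release pedal right down to its stop so that the self-closing drawer pops ajar, and let the pedal come up again. Then take the drawer by its knob and draw it out until its pointer is level with the pointer of the index rider on the guide rod (never more than a centimetre beyond, or the light trap behind the drawer opens), and finish still holding the drawer there against its spring, so that a colleague can lift the dish out. Leave the rider as it is set, keep the dish in its seat and do not disturb the things around.

Things in the scene. Friction and masses are not known exactly. Their poses are not given: they have to be found in the camera images.
- reader: dark-box reader, fixed: white hood 140 (x) x 200 (y) x 82 mm high, flat black cap on top to 96 mm; grey base plate, top at 13 mm, reaches 142 mm in front of the hood. Origin: on the bench under the hood's middle; -x is its front (hood face at x = -70 mm), where the drawer comes out towards the robot; +y left, z up. Pedal right of the drawer, guide rod with rider left of it
- drawer: drawer: aluminium front plate 10 x 110 mm, from 16 to 62 mm high, black tray behind it. Slides 0 to 130 mm along the reader's -x. Hooked shut at the start; pressing the pedal unhooks it and it pops out about 16 mm by itself; beyond that a spring pulls it back with 70 N per metre (4 to 7 N at the index). Origin: the reader's origin when shut, moves with the drawer; axes as the reader's
- drawer_knob (a point): middle of the steel pull knob's stem on the drawer's front: level, 13 mm thick, 44 mm above the bench, along the reader's x, free from 21 mm behind to 21 mm in front of this point, where it ends in a disc 35 mm across behind which fingers closing across the stem can hook. About 60 mm free to either side. Moves with the drawer; axes as the reader's
- drawer_mark (a point): tip of the small pointer at the left end of the drawer's front plate, 36 mm above the bench; moves with the drawer; axes as the reader's. The drawer is at the index when this point and index_mark have the same position along the reader's x (it moves towards -x as the drawer comes out)
- index_mark (a point): tip of the like pointer on the index rider, a block 16 x 15 x 20 mm with a black thumbscrew (top at 56 mm) clamped on the 8 mm guide rod left of the drawer; 36 mm above the bench, points at the drawer. Set anywhere from 75 to 115 mm in front of the shut drawer's pointer. Axes as the reader's
- pedal (a joint): angle of the release pedal: 0 up, 0.25 rad down at its stop; its spring needs about 2 N on the pad to start and 6 N at the stop, and returns it. The drawer unhooks at about 0.14 rad
- pedal_pad (a point): middle of the top of the pedal's ribbed rubber pad, 43 mm above the bench when up; the pad is 34 mm wide (reader's y), 42 mm long (x). The hinge is 60 mm behind it inside the hood, so the point goes down about 15 mm to the stop
- dish: round culture dish with lid, 60 mm across, 15 mm high, lying loose in the drawer's round seat, hidden by the hood at the start; origin: centre of its underside
- dish_seat (a point): centre of the floor of the drawer's round seat, 18 mm above the bench, 46 mm behind the drawer's pointer; the seat has a rim 5 mm high and 63 mm wide inside
- tape_roll: bystander: roll of masking tape lying flat, 100 mm across, 25 mm high; origin: centre of its underside
- flask: bystander: flat clear culture flask, 82 x 160 x 36 mm; origin: centre of its underside
- objective_case: bystander: black upright screw case, 40 mm across, 57 mm high; origin: centre of its underside

How it is judged (in metres and radians):
On the way:
1. the pedal is pressed down to its stop (value of joint pedal above 0.225 rad), for 0.1 s.
At the end, for the whole second after the job is handed in: The gripper's fingers still hold the drawer (at least 2 N on it), which stands still with its pointer within 5 mm of the rider's pointer along its travel; the pedal is up; the dish lies flat in its seat (within 5 mm of the middle) (x of drawer_mark in the frame of index_mark between -0.005 and 0.005 m and contact force between the fingers and drawer above 2 N and linear speed of drawer below 0.01 m/s and value of joint pedal below 0.04 rad and horizontal distance between dish and dish_seat below 0.005 m and z of dish in the frame of dish_seat below 0.003 m and angle between dish's own z axis and vertical below 0.1 rad); the arm keeps its last pose, push and grip.
It fails at once if the drawer is drawn more than 12 mm past the index (x of drawer_mark in the frame of index_mark below -0.012 m).
It fails at once if the index rider is shifted more than 4 mm (distance of index_mark from where it was at the start of the episode above 0.004 m).
It fails at once if a bystander is moved more than 20 mm (distance of any of tape_roll, flask, objective_case from where it was at the start of the episode above 0.02 m).
It also fails if it takes over 43 s, if anything falls off the work surface, if the arm or the gripper's body presses on something with over 40 N, if the wrist force passes 120 N, or if a joint passes its speed limit or range.

## Working session

There is one attempt and no reset: what is moved stays moved. The work goes in short steps, Python scripts to look and compute and a shell command to move; the robot and the scene stay as the last step left them, time stands still between calls to the robot, and variables do not carry over. Pictures are saved under pics/ and viewed, at most 10 in all, crops included, and the job is handed in when it is done.

```bash
mkdir -p pics
cat > h.py <<'E'
import numpy as np, cv2
from rig import state, snapshot, trace, place_of
def cam(s):
    R=cv2.Rodrigues(np.array(s["rvec"],float))[0]; return np.array(s["intrinsics"]),R,np.array(s["tvec"],float).ravel()
def depth_pt(s,uv):
    K,R,t=cam(s);u,v=int(round(uv[0])),int(round(uv[1]))
    z=s["range_z"][v-1:v+2,u-1:u+2];z=z[z>0]
    if not len(z): return None
    c=np.linalg.inv(K)@[uv[0],uv[1],1]*np.median(z); return R.T@(c-t)
def plane_pt(s,uv,h):
    K,R,t=cam(s);d=R.T@np.linalg.inv(K)@[uv[0],uv[1],1];o=-R.T@t
    return o+d*(h-o[2])/d[2]
E
python3 - <<'E'
from h import *
np.set_printoptions(precision=4,suppress=True)
s=state();print(s["time"],s["position"],s["eef_rot"],s["opening"],s["wrist_force"])
H=dict(reader=0,drawer=0,drawer_knob=.044,drawer_mark=.036,index_mark=.036,pedal_pad=.043,tape_roll=0,flask=0,objective_case=0)
for c in("top","side"):
    s=snapshot(c);cv2.imwrite(f"pics/{c}0.png",s["image"]); print(c,"cam at",-cam(s)[1].T@cam(s)[2])
    for n,h in H.items():
        for r in place_of(c,n)[:2]: print(n,round(r["confidence"],2),np.array(r["at"]),plane_pt(s,r["at"],h),depth_pt(s,r["at"]))
E
```

```text
0.0 [0.2732 0.617  0.2179] [-179.9333   -0.0022  156.1182] 0.09273895097326777 [-0.4177 -0.3856  0.1348]
top cam at [0.3577 0.1911 1.0343]
reader 0.68 [385.9 203.8] [0.6625 0.051  0.    ] [0.6372 0.0626 0.0857]
drawer 0.66 [367.6 236.6] [0.5862 0.0888 0.    ] [0.5783 0.0924 0.0356]
drawer_knob 0.57 [400.3 247.6] [0.5569 0.0247 0.044 ] [0.5558 0.0256 0.0496]
drawer_mark 0.67 [367.3 240.1] [0.5707 0.0928 0.036 ] [0.5755 0.0905 0.0134]
index_mark 0.52 [374.2 282.5] [0.4823 0.0756 0.036 ] [0.4853 0.0728 0.0122]
index_mark 0.28 [196.4 285.7] [0.4551 0.4406 0.036 ] [0.4553 0.4409 0.0349]
pedal_pad 0.84 [439.8 244.7] [ 0.5679 -0.0573  0.043 ] [ 0.5677 -0.0571  0.0439]
tape_roll 0.71 [238.8 237.4] [0.5687 0.3686 0.    ] [0.5686 0.3686 0.0003]
flask 0.92 [196.2 280.6] [0.4695 0.4512 0.    ] [0.4655 0.4419 0.0368]
objective_case 0.78 [255.4 291.1] [0.4543 0.3231 0.    ] [0.449  0.3158 0.0566]
side cam at [ 0.2692 -0.4172  0.6488]
reader 0.8 [398.9 305.2] [0.6693 0.0573 0.    ] [ 0.6187 -0.0026  0.0819]
drawer 0.66 [399.8 311.1] [0.6621 0.0435 0.    ] [ 0.6121 -0.0151  0.0825]
drawer 0.21 [241.2 227. ] [0.4693 0.4432 0.    ] [0.4604 0.4053 0.0286]
drawer_knob 0.73 [358.8 318.4] [0.5598 0.0302 0.044 ] [0.557  0.026  0.0497]
drawer_mark 0.75 [346.1 295.4] [0.5706 0.0971 0.036 ] [0.5791 0.1116 0.0187]
index_mark 0.55 [303.2 320.1] [0.4716 0.0772 0.036 ] [0.4721 0.0786 0.0343]
pedal_pad 0.95 [389.3 353.4] [ 0.5678 -0.0575  0.043 ] [ 0.5682 -0.057   0.0422]
tape_roll 0.6 [347.3 296.1] [0.5895 0.1245 0.    ] [0.5793 0.1071 0.0208]
flask 0.75 [240.2 227.9] [0.466  0.4408 0.    ] [0.4582 0.4069 0.0257]
objective_case 0.58 [253.9 257.5] [0.4594 0.3218 0.    ] [0.4533 0.2981 0.0208]
```

Run:
```python
import cv2
a=cv2.imread("pics/top0.png")[150:330,170:490];cv2.imwrite("pics/t1.png",cv2.resize(a,(800,450),interpolation=2))
a=cv2.imread("pics/side0.png")[210:390,230:490];cv2.imwrite("pics/s1.png",cv2.resize(a,(780,540),interpolation=2))
```

```text
(no output)
```

View pics/t1.png

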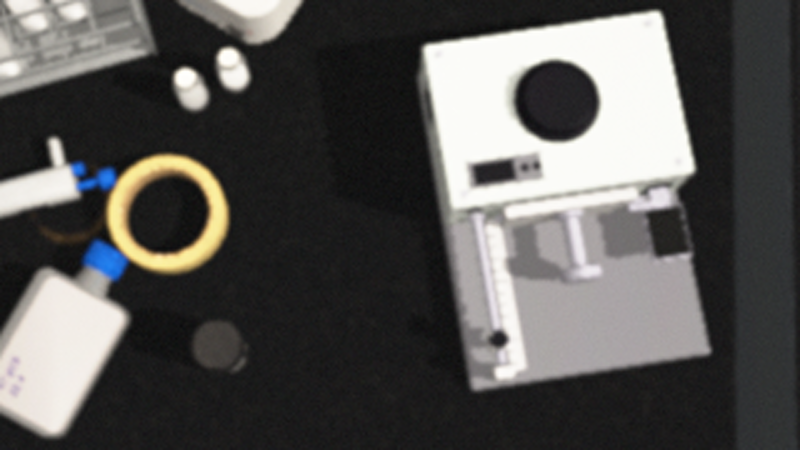

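View pics/s1.png

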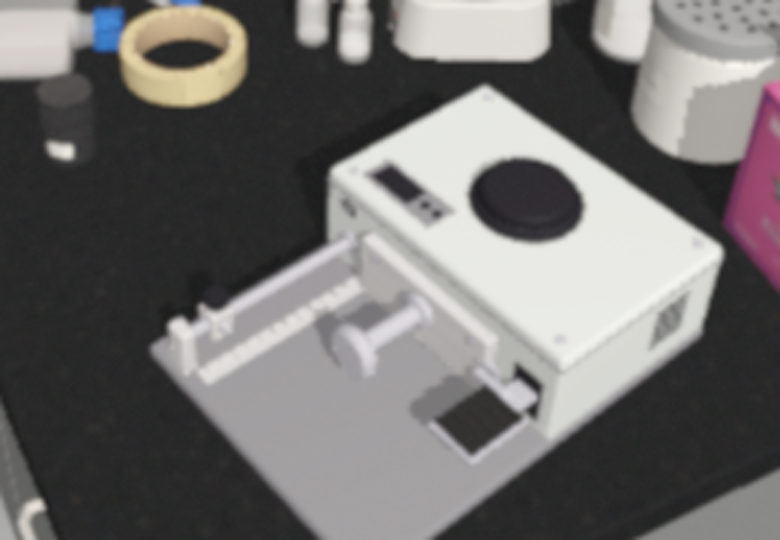

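```bash
cat >> h.py <<'E'
def cloud(s):
    K,R,t=cam(s);v,u=np.mgrid[0:480,0:640];z=s["range_z"]
    c=np.stack([(u-K[0,2])/K[0,0]*z,(v-K[1,2])/K[1,1]*z,z],-1);P=(c-t)@R;P[z<=0]=np.nan;return P
E
python3 - <<'E'
from h import *
np.set_printoptions(precision=4,suppress=True)
for c in("top","side"):
    s=snapshot(c);P=cloud(s)
    m=(abs(P[...,2]-.082)<.006)&(abs(P[...,0]-.67)<.2)&(abs(P[...,1]-.05)<.2)
    m=cv2.morphologyEx(m.astype(np.uint8),cv2.MORPH_OPEN,np.ones((3,3)))
    n,l,st,_=cv2.connectedComponentsWithStats(m);m=l==1+np.argmax(st[1:,4])
    Q=P[m][:,:2].astype(np.float32);print(c,"hood top rect",cv2.minAreaRect(Q*1000),"z",np.median(P[m][:,2]))
    if c=="top":
        b=(P[...,1]<-.13)&(P[...,1]>-.35)&(P[...,0]>.35)&(P[...,0]<.85)
        print("right side heights",[np.nanmax(P[...,2][b&(P[...,1]<y)&(P[...,1]>y-.05)]) for y in(-.13,-.18,-.23,-.28)])
    for n in("drawer_mark","index_mark","drawer_knob","pedal_pad"):
        h={"drawer_knob":.044,"pedal_pad":.043}.get(n,.036)
        A=[]
        for r in trace(c,n)[:1]: print(n,"mask",r["confidence"],r["at"],r["pixels"].sum(),np.nanmean(P[r["pixels"]],0), np.nanmin(P[r["pixels"]],0),np.nanmax(P[r["pixels"]],0))
        for i in range(3):
            snapshot(c); r=place_of(c,n)
            if r: A.append(r[0]["at"])
        print(A, [plane_pt(s,a,h)[:2] for a in A])
s=snapshot("top");print("screw",plane_pt(s,(369.6,285.2),.055),depth_pt(s,(369.6,285.2)))
s2=snapshot("side");print("screw",plane_pt(s2,(302.3,309.3),.053),depth_pt(s2,(302.3,309.3)))
E
```

```text
top hood top rect ((662.9032592773438, 48.284202575683594), (140.92564392089844, 201.1161651611328), 11.963662147521973) z 0.08197895733588526
right side heights [np.float64(0.17869409469306383), np.float64(0.17906632481262383), np.float64(0.14686616797358584), np.float64(0.12246919528546936)]
drawer_mark mask 0.9 [401.4, 237.8] 590 [0.5729 0.0312 0.0534] [ 0.525  -0.0212  0.0108] [0.6013 0.0877 0.0667]
[[364.6, 240.2], [368.7, 240.4], [367.4, 238.8]] [array([0.5701, 0.0984]), array([0.5702, 0.0898]), array([0.5735, 0.0926])]
index_mark mask 0.39 [372.1, 281.7] 58 [0.4735 0.0879 0.0539] [0.4659 0.0797 0.0334] [0.4804 0.0948 0.059 ]
[[375.5, 283.6], [374.5, 279.7], [375.2, 282.8]] [array([0.4802, 0.0728]), array([0.4881, 0.0751]), array([0.4818, 0.0735])]
drawer_knob mask 0.9 [396.7, 233.4] 731 [0.5732 0.0331 0.051 ] [ 0.5243 -0.0259  0.0072] [0.6035 0.0919 0.0667]
[[399.1, 246.5], [398.4, 247.4]] [array([0.5591, 0.0272]), array([0.5571, 0.0286])]
pedal_pad mask 0.87 [433.9, 243.0] 391 [ 0.5766 -0.049   0.0421] [ 0.5497 -0.0697  0.0096] [ 0.6083 -0.027   0.0475]
[[437.3, 246.8], [436.
[... 614 characters left out ...]
, [303.0, 319.5], [305.2, 319.0]] [array([0.4723, 0.0784]), array([0.4718, 0.0787]), array([0.4759, 0.078 ])]
drawer_knob mask 0.91 [364.2, 320.8] 1199 [0.5752 0.0268 0.048 ] [ 0.5245 -0.0267  0.0117] [0.6025 0.0986 0.0651]
[[357.9, 321.7], [358.8, 320.7], [356.8, 320.7]] [array([0.5545, 0.0243]), array([0.5571, 0.0256]), array([0.5539, 0.0272])]
pedal_pad mask 0.94 [391.2, 351.8] 622 [ 0.5767 -0.0497  0.0413] [ 0.5467 -0.0713  0.0119] [ 0.6121 -0.0135  0.0461]
[[389.7, 349.9], [389.4, 352.1], [390.6, 354.9]] [array([ 0.5723, -0.0518]), array([ 0.5694, -0.0554]), array([ 0.5681, -0.061 ])]
screw [0.4739 0.0869 0.055 ] [0.4738 0.0869 0.0559]
screw [0.4749 0.0874 0.053 ] [0.4736 0.0843 0.0567]
```

Run:
```python
from h import *
np.set_printoptions(precision=3,suppress=True)
s=snapshot("top");P=cloud(s)
for x in(.4,.45,.5,.55,.6,.65,.7):
    b=(abs(P[...,0]-x)<.02)&(P[...,1]<-.08)&(P[...,2]>.05)
    print(x,np.nanmax(P[...,1][b]) if b.any() else None, np.nanmax(P[...,2][b]) if b.any() else None)
b=(P[...,2]>.1)&(P[...,1]>-.1)&(P[...,1]<.55)&(P[...,0]>.25)&(P[...,0]<.8);print("tall",P[b].min(0) if b.any() else 0,P[b].max(0) if b.any() else 0)
def plan(p):
    st=state();a=np.radians(st["eef_rot"]);R=cv2.Rodrigues(np.array([0,0,a[2]]))[0]@cv2.Rodrigues(np.array([0,a[1],0]))[0]@cv2.Rodrigues(np.array([a[0],0,0]))[0]
    return R.T@(np.array(p)-st["position"])/.2
print(plan([.568,-.055,.15]), plan([.568,-.055,.10]))
```

```text
0.4 None None
0.45 None None
0.5 None None
0.55 -0.28380998820712033 0.09754944685827087
0.6 -0.2800244891683447 0.12397001733625554
0.65 -0.2800313998070553 0.12249897565516481
0.7 -0.2852580973034215 0.12216985535553371
tall [0.25  0.025 0.1  ] [0.8  0.55 0.57]
[-2.708 -2.477  0.343] [-2.708 -2.477  0.593]
```

```bash
cat >> h.py <<'E'
def plan(p):
    st=state();a=np.radians(st["eef_rot"]);R=cv2.Rodrigues(np.array([0,0,a[2]]))[0]@cv2.Rodrigues(np.array([0,a[1],0]))[0]@cv2.Rodrigues(np.array([a[0],0,0]))[0]
    return np.round(R.T@(np.array(p)-st["position"])/.2,3)
E
python3 -m creep '[{"dp":[-0.18,-0.16,0],"spin":-0.08},{"dp":[-0.36,-0.33,0],"spin":-0.16},{"dp":[-0.5,-0.46,0],"spin":-0.24},{"dp":[-0.64,-0.58,0],"spin":-0.32},{"dp":[-0.78,-0.71,0],"spin":-0.4},{"dp":[-0.9,-0.82,0],"spin":-0.4},{"dp":[-0.9,-0.82,0],"spin":-0.4},{"dp":[-0.9,-0.82,0],"spin":-0.4}]' 1 20
python3 -c "
from h import *
print(state()['eef_rot'],plan([.568,-.055,.12]))"
```

```text
time: 4.72
position: [0.3722, 0.3932, 0.2192]
eef_rot: [180.0, 0.1, -168.1]
wrist_force: [-1.4, -0.3, 0.0]
opening: 0.0443
grip_force: 0.0
[ 1.79962852e+02  5.50751239e-02 -1.68050078e+02] [-0.493 -2.395  0.495]
```

```bash
python3 -m creep '[{"dp":[-0.04,-0.19,0]},{"dp":[-0.08,-0.38,0]},{"dp":[-0.12,-0.57,0]},{"dp":[-0.16,-0.76,0]},{"dp":[-0.2,-0.95,0]}]'
python3 -m creep '[{"dp":[-0.04,-0.19,0]},{"dp":[-0.08,-0.38,0]},{"dp":[-0.12,-0.57,0]},{"dp":[-0.16,-0.76,0]},{"dp":[-0.2,-0.95,0]}]'
python3 -m creep '[{"dp":[-0.05,-0.19,0.08]},{"dp":[-0.09,-0.38,0.2]},{"dp":[-0.09,-0.5,0.35]},{"dp":[-0.09,-0.5,0.5]},{"dp":[-0.09,-0.5,0.5]}]'
python3 -c "
from h import *
print(state()['eef_rot'],plan([.568,-.055,.048]))"
```

```text
[ 1.79962852e+02  5.50751239e-02 -1.68050078e+02] [-0.493 -2.395  0.855]validation failed for argument at $[0]...
validation failed for argument at $[0]...
validation failed for argument at $[0]...
```

Spin is required in every row.

```bash
python3 -m creep '[{"dp":[-0.04,-0.19,0],"spin":0},{"dp":[-0.08,-0.38,0],"spin":0},{"dp":[-0.12,-0.57,0],"spin":0},{"dp":[-0.16,-0.76,0],"spin":0},{"dp":[-0.2,-0.95,0],"spin":0}]'
python3 -m creep '[{"dp":[-0.04,-0.19,0],"spin":0},{"dp":[-0.08,-0.38,0],"spin":0},{"dp":[-0.12,-0.57,0],"spin":0},{"dp":[-0.16,-0.76,0],"spin":0},{"dp":[-0.2,-0.95,0],"spin":0}]'
python3 -m creep '[{"dp":[-0.05,-0.19,0.08],"spin":0},{"dp":[-0.09,-0.38,0.2],"spin":0},{"dp":[-0.09,-0.5,0.35],"spin":0},{"dp":[-0.09,-0.5,0.5],"spin":0},{"dp":[-0.09,-0.5,0.5],"spin":0}]'
python3 -c "
from h import *
print(state()['eef_rot'],plan([.568,-.055,.048]))"
```

```text
time: 5.13
position: [0.4507, 0.2165, 0.2188]
eef_rot: [180.0, 0.0, -167.8]
wrist_force: [0.8, 0.5, 0.8]
opening: 0.0108
grip_force: 0.0
time: 5.55
position: [0.5302, 0.0388, 0.2188]
eef_rot: [180.0, 0.0, -167.8]
wrist_force: [0.1, 0.4, 0.3]
opening: 0.0002
grip_force: 0.0
time: 5.97
position: [0.5662, -0.0543, 0.1121]
eef_rot: [179.8, -0.5, -168.0]
wrist_force: [-1.0, 1.2, -1.6]
opening: 0.0004
grip_force: 0.0
[ 179.82189999   -0.45372036 -167.97042242] [-0.011 -0.006  0.321]
```

```bash
python3 -m creep '[{"dp":[0,0,0.1],"spin":0},{"dp":[0,0,0.2],"spin":0},{"dp":[0,0,0.3],"spin":0},{"dp":[0,0,0.33],"spin":0},{"dp":[0,0,0.33],"spin":0},{"dp":[0,0,0.33],"spin":0}]'
python3 -c "
from h import *
print(plan([.568,-.055,.028]))"
```

```text
time: 6.47
position: [0.5688, -0.0536, 0.0543]
eef_rot: [-180.0, 0.1, -167.8]
wrist_force: [1.2, -0.2, 0.9]
opening: 0.0007
grip_force: 0.0
[ 0.005 -0.006  0.131]
```

```bash
python3 -m creep '[{"dp":[0,0,0.03],"spin":0},{"dp":[0,0,0.06],"spin":0},{"dp":[0,0,0.08],"spin":0},{"dp":[0,0,0.1],"spin":0},{"dp":[0,0,0.12],"spin":0},{"dp":[0,0,0.13],"spin":0},{"dp":[0,0,0.13],"spin":0},{"dp":[0,0,0.13],"spin":0}]'
```

```text
time: 7.13
position: [0.5689, -0.0544, 0.0281]
eef_rot: [-180.0, 0.1, -167.9]
wrist_force: [-1.7, 1.2, 16.5]
opening: 0.0006
grip_force: 7.7
```

```bash
python3 -m creep '[{"dp":[0,0,0.005],"spin":0},{"dp":[0,0,0.005],"spin":0},{"dp":[0,0,0.005],"spin":0}]'
python3 -m creep '[{"dp":[0,0,-0.05],"spin":0},{"dp":[0,0,-0.2],"spin":0},{"dp":[0,0,-0.4],"spin":0},{"dp":[0,0,-0.6],"spin":0},{"dp":[0,0,-0.7],"spin":0},{"dp":[0,0,-0.7],"spin":0}]' 0.3 20
python3 - <<'E'
from h import *
np.set_printoptions(precision=4,suppress=True)
for c in("side","top"):
    s=snapshot(c);cv2.imwrite(f"pics/{c}2.png",s["image"])
    for n,h in(("drawer_mark",.036),("drawer_knob",.044),("pedal_pad",.043)):
        for r in place_of(c,n)[:1]: print(c,n,r["confidence"],r["at"],plane_pt(s,r["at"],h),depth_pt(s,r["at"]))
print(plan([.541,.0225,.025]))
a=cv2.imread("pics/side2.png")[210:390,230:490];cv2.imwrite("pics/s3.png",cv2.resize(a,(780,540),interpolation=2))
E
```

```text
time: 7.38
position: [0.5691, -0.0544, 0.0278]
eef_rot: [-180.0, 0.1, -167.9]
wrist_force: [-5.6, 1.7, 22.6]
opening: 0.0006
grip_force: 11.4
time: 7.88
position: [0.5695, -0.0547, 0.1709]
eef_rot: [-179.9, 0.3, -167.9]
wrist_force: [0.6, -0.7, 0.2]
opening: 0.0359
grip_force: 0.0
side drawer_mark 0.82 [341.4, 300.0] [0.5568 0.0904 0.036 ] [0.5678 0.1098 0.0126]
side drawer_knob 0.8 [351.1, 324.2] [0.5409 0.0246 0.044 ] [0.5389 0.0213 0.0486]
side pedal_pad 0.8 [389.4, 351.5] [ 0.57   -0.0543  0.043 ] [ 0.5694 -0.055   0.0442]
top drawer_mark 0.69 [370.6, 247.6] [0.555  0.0853 0.036 ] [0.5593 0.0831 0.0145]
top drawer_knob 0.67 [401.0, 253.5] [0.5446 0.023  0.044 ] [0.5432 0.0242 0.0514]
top pedal_pad 0.66 [374.3, 282.5] [0.4814 0.0762 0.043 ] [0.4851 0.0728 0.0138]
[0.049 0.403 0.698]
```

View pics/s3.png

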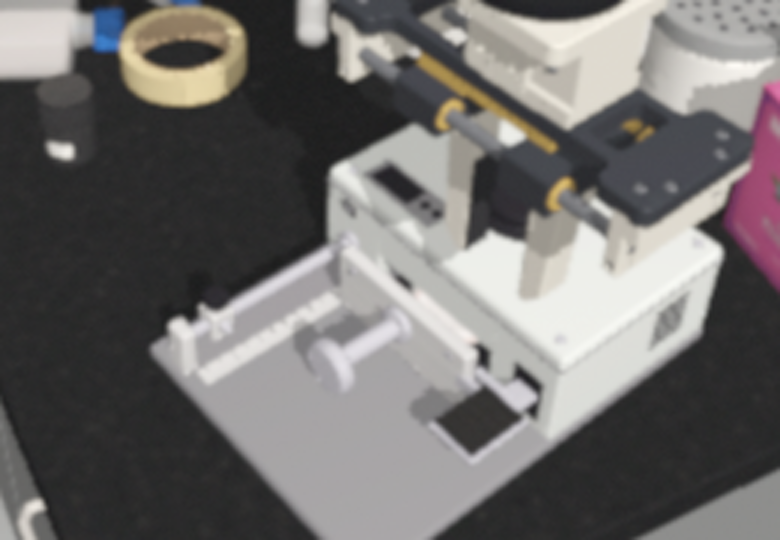

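```bash
python3 -m creep '[{"dp":[0.035,0.2,0],"spin":0},{"dp":[0.07,0.38,0],"spin":0},{"dp":[0.07,0.4,0.1],"spin":0},{"dp":[0.07,0.4,0.25],"spin":0},{"dp":[0.07,0.4,0.4],"spin":0},{"dp":[0.07,0.4,0.45],"spin":0},{"dp":[0.07,0.4,0.45],"spin":0},{"dp":[0.07,0.4,0.45],"spin":0}]' 0.3 40
python3 - <<'E'
from h import *
print(plan([.5366,.0228,.025]))
s=snapshot("top");cv2.imwrite("pics/t4.png",cv2.resize(s["image"][200:320,340:500],(800,600),interpolation=2))
E
```

```text
time: 8.95
position: [0.5377, 0.0208, 0.0762]
eef_rot: [180.0, -0.0, -167.9]
wrist_force: [0.2, 0.5, 0.7]
opening: 0.065
grip_force: 0.0
[0.003 0.011 0.256]
```

```bash
python3 -m creep '[{"dp":[0,0,0.07],"spin":0},{"dp":[0,0,0.14],"spin":0},{"dp":[0,0,0.2],"spin":0},{"dp":[0,0,0.25],"spin":0},{"dp":[0,0,0.25],"spin":0},{"dp":[0,0,0.25],"spin":0}]'
python3 - <<'E'
from h import *
print(plan([.5366,.0228,.025]))
s=snapshot("side");cv2.imwrite("pics/s4.png",cv2.resize(s["image"][210:390,230:490],(780,540),interpolation=2))
E
```

```text
time: 9.5
position: [0.5375, 0.0209, 0.0254]
eef_rot: [180.0, -0.0, -167.9]
wrist_force: [-0.5, 0.4, -0.6]
opening: 0.065
grip_force: 0.0
[0.002 0.01  0.002]
```

View pics/s4.png

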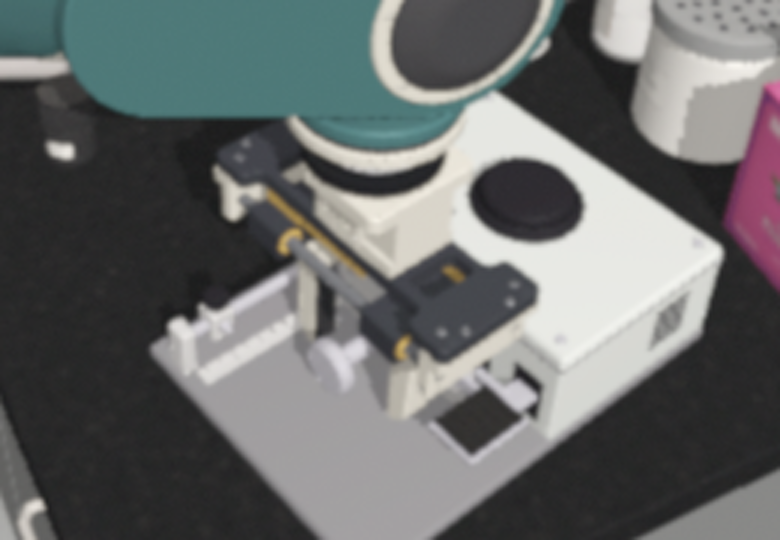

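```bash
python3 -m creep '[{"dp":[0,0.01,0],"spin":0},{"dp":[0,0.01,0],"spin":0},{"dp":[0,0.01,0],"spin":0},{"dp":[0,0.01,0],"spin":0},{"dp":[0,0.01,0],"spin":0},{"dp":[0,0.01,0],"spin":0},{"dp":[0,0.01,0],"spin":0}]' 1 40
python3 - <<'E'
from h import *
np.set_printoptions(precision=4,suppress=True)
for c in("side","top"):
  for i in range(2):
    s=snapshot(c)
    for n in("drawer_mark","index_mark"):
        for r in place_of(c,n)[:1]: print(c,n,r["confidence"],r["at"],plane_pt(s,r["at"],.036))
print(state()["time"])
E
```

```text
time: 10.13
position: [0.5372, 0.0229, 0.0257]
eef_rot: [-180.0, 0.0, -167.9]
wrist_force: [0.3, 0.1, 0.9]
opening: 0.023
grip_force: 0.0
side index_mark 0.54 [306.8, 318.5] [0.479  0.0778 0.036 ]
side index_mark 0.54 [305.4, 322.1] [0.4732 0.0712 0.036 ]
top drawer_mark 0.56 [370.2, 243.3] [0.5642 0.0865 0.036 ]
top index_mark 0.61 [375.2, 282.6] [0.4822 0.0735 0.036 ]
top drawer_mark 0.38 [368.9, 247.4] [0.5553 0.0889 0.036 ]
10.7333
```

```bash
python3 -m creep '[{"dp":[0,0,0],"spin":0},{"dp":[0,0,0],"spin":0},{"dp":[0,0,0],"spin":0},{"dp":[0,0,0],"spin":0}]' 1 40
python3 -m creep '[{"dp":[0.04,0,0],"spin":0},{"dp":[0.09,0,0],"spin":0},{"dp":[0.14,0,0],"spin":0},{"dp":[0.19,0,0],"spin":0},{"dp":[0.24,0,0],"spin":0},{"dp":[0.28,0,0],"spin":0},{"dp":[0.31,0,0],"spin":0},{"dp":[0.325,0,0],"spin":0},{"dp":[0.325,0,0],"spin":0},{"dp":[0.325,0,0],"spin":0}]'
python3 - <<'E'
from h import *
np.set_printoptions(precision=4,suppress=True)
a=np.radians(11.95);e=np.array([np.cos(a),np.sin(a),0]);o=np.array([.6628,.0484,0])
for c in("side","top"):
  for i in range(2):
    s=snapshot(c)
    for n in("drawer_mark","index_mark"):
        for r in place_of(c,n)[:1]: p=plane_pt(s,r["at"],.036);print(c,n,round(r["confidence"],2),r["at"],p,(p-o)@e,(p-o)@[-e[1],e[0],0])
  cv2.imwrite(f"pics/{c}5.png",s["image"])
a=cv2.imread("pics/side5.png")[280:360,270:380];b=cv2.imread("pics/top5.png")[230:310,340:450]
cv2.imwrite("pics/c5.png",cv2.resize(np.hstack([a,b]),(800,290),interpolation=2))
print(state()["time"])
E
```

```text
time: 11.07
position: [0.5372, 0.0228, 0.0257]
eef_rot: [-180.0, 0.0, -167.9]
wrist_force: [0.5, -4.5, -0.8]
opening: 0.0118
grip_force: 40.0
time: 11.9
position: [0.4738, 0.0093, 0.0257]
eef_rot: [-180.0, 0.1, -167.9]
wrist_force: [5.4, -2.9, -4.8]
opening: 0.0115
grip_force: 40.0
top drawer_mark 0.85 [375.1, 277.2] [0.4934 0.074  0.036 ] -0.16044122021408064 0.060164221463321954
top drawer_mark 0.64 [372.0, 275.9] [0.4957 0.0805 0.036 ] -0.1568120687696692 0.06601446876934286
12.5
```

View pics/c5.png

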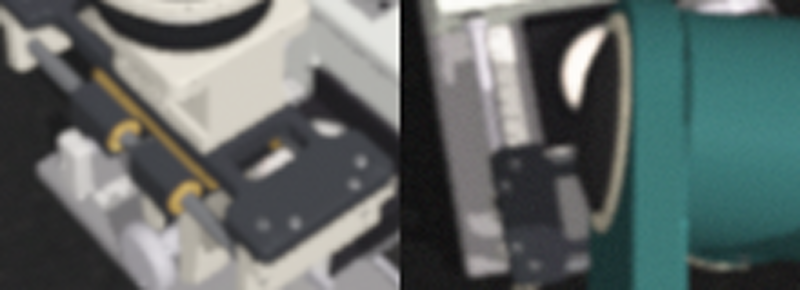

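Run:
```python
import cv2,numpy as np
a=cv2.imread("pics/side2.png")[285:335,290:365];b=cv2.imread("pics/top2.png")[235:295,360:420]
cv2.imwrite("pics/c6.png",np.hstack([cv2.resize(a,None,fx=5.6,fy=5.6,interpolation=2)[:280],cv2.resize(b,None,fx=6.2,fy=6.2,interpolation=2)[92:372]][:1]))
A=cv2.resize(a,(600,400),interpolation=2);B=cv2.resize(b,(600,600),interpolation=2)
cv2.imwrite("pics/c6.png",A);cv2.imwrite("pics/c7.png",B)
```

```text
(no output)
```

View pics/c6.png

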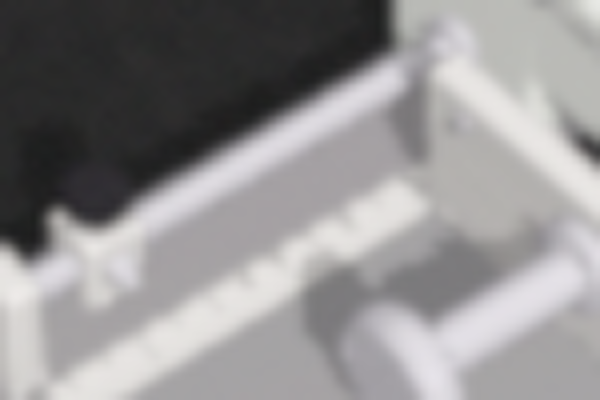

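View pics/c7.png

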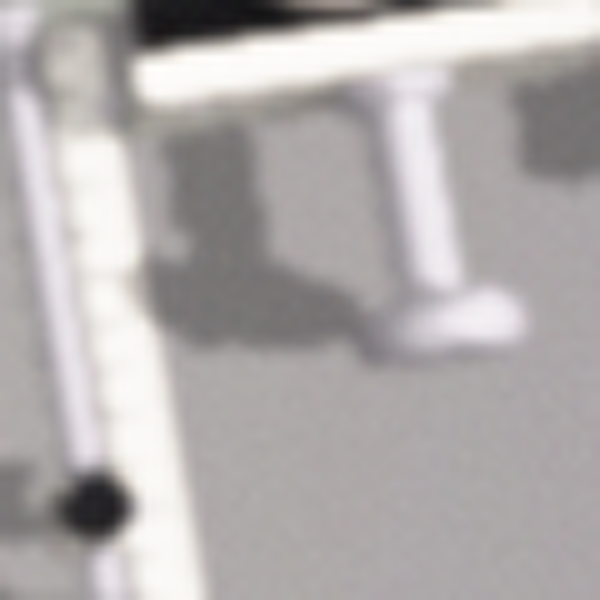

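Run:
```python
from h import *
np.set_printoptions(precision=4,suppress=True)
a=np.radians(11.95);R=np.array([[np.cos(a),np.sin(a),0],[-np.sin(a),np.cos(a),0],[0,0,1]]);o=np.array([.6628,.0484,0])
for c in("side","top"):
    s=snapshot(c);np.savez(f"{c}8.npz",**{k:np.array(v) for k,v in s.items()});Q=(cloud(s)-o)@R.T
    m=(abs(Q[...,1])<.056)&(Q[...,2]>.056)&(Q[...,2]<.066)&(Q[...,0]<-.1)&(Q[...,0]>-.2)
    q=Q[m];print(c,"plate top?",len(q));
    if len(q):
        print(np.percentile(q[:,0],[2,10,50,90,98]))
        for y in np.arange(-.055,.055,.01):
            b=q[(q[:,1]>=y)&(q[:,1]<y+.01)]
            if len(b)>2: print(round(y,3),len(b),b[:,0].min(),b[:,0].max(),np.median(b[:,2]))
    m=(abs(Q[...,1]-.07)<.02)&(Q[...,2]>.034)&(Q[...,2]<.06)&(Q[...,0]<-.15)&(Q[...,0]>-.2);q=Q[m]
    print("rider",len(q)); 
    t=q[q[:,2]>.050]
    for nm,b in(("screw",t),("pointer side",q[(q[:,1]<.068)]),("block",q[(q[:,2]<.05)&(q[:,1]>.068)])):
        if len(b):print(nm,len(b),b.min(0),b.max(0),np.median(b,0))
    # pixels where expected marks fall
    K,Rc,t=cam(s)
    for x in(-.161,-.177):
        print("proj",cv2.projectPoints((R.T@[x,.062,.036]+o)[None],np.array(s["rvec"]),t,K,None)[0].ravel())
```

```text
side plate top? 15
[-0.1995 -0.1994 -0.1968 -0.1546 -0.1532]
-0.025 12 -0.19957974821469354 -0.19249011064222038 0.060393777787120045
rider 17
block 17 [-0.2     0.0692  0.0343] [-0.1919  0.0837  0.0461] [-0.1956  0.0733  0.0398]
proj [314.0084 316.7706]
proj [306.947  320.9539]
top plate top? 9
[-0.155  -0.1547 -0.1537 -0.1525 -0.1524]
0.035 5 -0.15464403623332015 -0.15257596742130158 0.06289699984143357
0.045 4 -0.1550623468758691 -0.1524242172192774 0.06238051173811854
rider 14
screw 3 [-0.1775  0.0831  0.0517] [-0.173   0.0844  0.0569] [-0.1752  0.0837  0.0543]
block 11 [-0.2     0.0822  0.0353] [-0.17    0.084   0.0486] [-0.1802  0.0838  0.0426]
proj [374.2722 277.6005]
proj [375.6474 285.2492]
```

Run:
```python
import cv2,numpy as np
f=lambda n:cv2.imread(f"pics/{n}.png").astype(float)
def st(a,k,lo,hi):
    g=np.clip((a-lo)/(hi-lo),0,1)*255; return cv2.resize(g.astype(np.uint8),None,fx=k,fy=k,interpolation=cv2.INTER_CUBIC)
t=(f("top0")+f("top2"))/2; s=(f("side0")+f("side2"))/2
A=st(t[272:297,360:385],16,60,255)            # index, top  400x400
B=st(s[300:325,290:315],16,60,255)            # index, side
C=st(f("top0")[228:246,355:380],16,60,255)[:200*1+88]    # mark, top, shut
D=st(f("side0")[285:303,335:360],16,60,255)
print(A.shape,C.shape)
img=np.vstack([np.hstack([A,B]),np.hstack([C,D])]);img=cv2.resize(img,None,fx=.85,fy=.85);cv2.imwrite("pics/c9.png",img);print(img.shape)
```

```text
(400, 400, 3) (288, 400, 3)
(585, 680, 3)
```

View pics/c9.png

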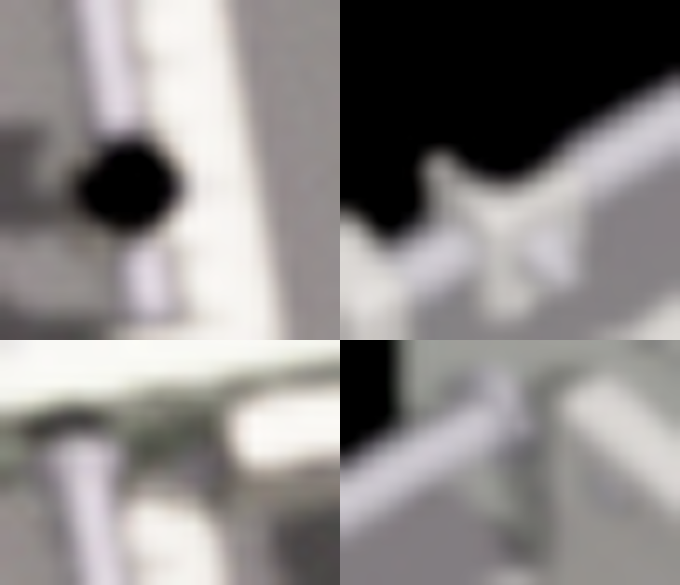

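Run:
```python
from h import *
np.set_printoptions(precision=4,suppress=True)
a=np.radians(11.95);R=np.array([[np.cos(a),np.sin(a),0],[-np.sin(a),np.cos(a),0],[0,0,1]]);o=np.array([.6628,.0484,0])
S={c:dict(np.load(f"{c}8.npz")) for c in("side","top")}
rd=lambda c,uv,h=.036:R@(plane_pt(S[c],uv,h)-o)
print("index side blob/tip",rd("side",(305.6,319.1)),rd("side",(307.1,320.2)))
print("mark top blob",rd("top",(369.3,237.2)),"front edge plate top",rd("top",(355+235/13.6,228+130/13.6),.062),rd("top",(355+235/13.6,228+60/13.6),.062))
def pr(c,p): return cv2.projectPoints((R.T@p+o)[None],S[c]["rvec"],S[c]["tvec"].ravel(),S[c]["intrinsics"],None)[0].ravel()
for n in("top0","top2","side0","side2"):
    im=cv2.GaussianBlur(cv2.imread(f"pics/{n}.png").astype(np.float32),(0,0),.8);ch=(im[...,0]+im[...,2])/2-im[...,1]
    c=n[:-1];dx=0 if n[-1]=="0" else -.016
    print(n)
    for y in(.057,.060,.063,.066): # chroma profile along x at pointer height
        print(y,[round(float(cv2.getRectSubPix(ch,(1,1),tuple(map(float,pr(c,np.array([x+dx,y,.036])))))[0,0]),1) for x in np.arange(-.066,-.0921,-.002)],
          [round(float(cv2.getRectSubPix(ch,(1,1),tuple(map(float,pr(c,np.array([x,y,.036])))))[0,0]),1) for x in np.arange(-.166,-.1881,-.002)])
```

```text
index side blob/tip [-0.1763  0.067   0.036 ] [-0.1757  0.0633  0.036 ]
mark top blob [-0.0755  0.0572  0.036 ] front edge plate top [-0.0822  0.0551  0.062 ] [-0.0715  0.0532  0.062 ]
top0
0.057 [-4.0, -3.3, -2.0, 0.1, 1.9, 2.3, 1.4, 0.5, 0.1, 0.2, 0.6, 0.8, 0.8, 1.0] [0.4, 0.4, 0.5, 0.6, 0.6, 0.6, 0.7, 0.8, 0.8, 0.9, 1.1, 1.3]
0.06 [-4.1, -4.2, -3.6, -1.6, 0.7, 1.8, 1.3, 0.2, -0.6, -0.8, -0.6, -0.5, -0.3, -0.1] [-0.2, -0.5, -0.6, -0.5, -0.3, -0.1, -0.0, -0.1, -0.2, -0.1, -0.0, 0.0]
0.063 [-4.4, -4.7, -4.3, -2.7, -0.8, 0.3, 0.3, -0.2, -0.4, -0.5, -0.4, -0.3, -0.4, -0.6] [-0.2, -0.4, -0.5, -0.4, -0.1, 0.3, 0.5, 0.2, 0.0, 0.0, 0.0, -0.2]
0.066 [-4.4, -4.1, -3.1, -2.0, -0.9, 0.3, 0.7, 0.2, 0.0, -0.0, -0.1, -0.1, -0.1, -0.3] [-0.4, -0.3, -0.1, 0.2, 0.7, 1.3, 1.4, 0.8, 0.2, -0.0, 0.0, -0.0]
top2
0.057 [1.1, 0.7, 0.6, 1.3, 2.1, 2.8, 2.5, 1.4, 0.3, 0.1, 0.6, 1.0, 1.0, 0.9] [0.3, 0.5, 0.9, 0.9, 0.8, 0.9, 0.8, 0.6, 0.4, 0.4, 0.8, 1.1]
0.06 [-0.3, -0.4, -0.2, 0.4, 1.3, 1.9, 1.7, 1.0, 0.3, -0.2, -0.2, -0.0, 0.0, 0.0] [-0.4, -0.4, -0.5, -0.3, -0.3, -0.3, -0.3, -0.3, -0.3, -0.3, -0.2, -0.1]
0.06
[... 760 characters left out ...]
, -0.3, -0.4, -0.4, -0.5, -0.7, -1.3, -1.5, -1.2, -0.1, 1.4, 2.6, 3.1, 3.3] [3.2, 3.1, 2.9, 2.7, 2.9, 3.2, 2.8, 1.9, 0.8, 0.4, 0.5, 1.1]
side2
0.057 [1.0, 1.6, 1.7, 1.1, 0.5, 0.3, 0.6, 1.1, 1.6, 2.1, 2.6, 3.0, 3.2, 3.3] [2.2, 2.2, 2.0, 2.1, 2.2, 2.3, 2.2, 2.1, 2.1, 2.1, 2.2, 2.2]
0.06 [0.4, 0.8, 0.5, 0.1, 0.2, 0.6, 1.2, 1.8, 2.2, 2.7, 3.1, 3.4, 3.5, 3.4] [2.6, 2.5, 2.3, 2.3, 2.4, 2.5, 2.3, 2.1, 2.2, 2.2, 2.3, 2.3]
0.063 [-0.0, -0.1, -0.4, -0.2, 0.5, 1.3, 2.0, 2.3, 2.6, 3.0, 3.3, 3.4, 3.3, 3.2] [2.9, 2.8, 2.7, 2.5, 2.3, 2.5, 2.4, 2.0, 1.6, 1.5, 1.6, 1.8]
0.066 [-0.1, -0.2, -0.3, 0.4, 1.3, 2.0, 2.2, 2.4, 2.7, 3.1, 3.4, 3.4, 3.4, 3.3] [3.2, 3.0, 2.8, 2.6, 2.7, 3.1, 2.8, 1.9, 0.9, 0.6, 0.6, 1.2]
```

```bash
python3 -m creep '[{"dp":[0.02,0,0],"spin":0},{"dp":[0.045,0,0],"spin":0},{"dp":[0.065,0,0],"spin":0},{"dp":[0.08,0,0],"spin":0},{"dp":[0.088,0,0],"spin":0},{"dp":[0.092,0,0],"spin":0},{"dp":[0.092,0,0],"spin":0},{"dp":[0.092,0,0],"spin":0},{"dp":[0.092,0,0],"spin":0}]'
python3 - <<'E'
from h import *
np.set_printoptions(precision=4,suppress=True)
a=np.radians(11.95);R=np.array([[np.cos(a),np.sin(a),0],[-np.sin(a),np.cos(a),0],[0,0,1]]);o=np.array([.6628,.0484,0])
st=state();print(st["wrist_force"],R@(st["position"]-np.array([.5372,.0228,.0257])))
for c in("side","top"):
    s=snapshot(c);Q=(cloud(s)-o)@R.T;cv2.imwrite(f"pics/{c}10.png",s["image"])
    m=(abs(Q[...,1])<.056)&(abs(Q[...,2]-.062)<.003)&(Q[...,0]<-.15)&(Q[...,0]>-.19);q=Q[m]
    if len(q):print(c,len(q),np.percentile(q[:,0],[5,50,95]),np.median(q[:,2]))
    for n,h in(("drawer_mark",.036),("index_mark",.036),("dish",.018),("dish_seat",.018)):
        for r in place_of(c,n)[:1]: print(c,n,round(r["confidence"],2),r["at"],R@(plane_pt(s,r["at"],h)-o))
print(state()["time"])
i=np.hstack([cv2.imread("pics/side10.png")[220:390,270:480],cv2.imread("pics/top10.png")[170:340,330:500]])
cv2.imwrite("pics/c10.png",cv2.resize(i,(798,357),interpolation=2))
E
```

```text
time: 13.35
position: [0.4561, 0.0055, 0.0257]
eef_rot: [-180.0, 0.1, -167.9]
wrist_force: [7.0, -2.5, -4.7]
opening: 0.0122
grip_force: 40.0
[ 7.0499 -2.5433 -4.6897] [-0.0829 -0.0001  0.    ]
side 5 [-0.1754 -0.1739 -0.1725] 0.06291156285269994
side dish 0.66 [349.3, 334.7] [-0.1274  0.0017  0.018 ]
top 16 [-0.1739 -0.1723 -0.1706] 0.06099031895455215
top drawer_mark 0.94 [376.3, 285.6] [-0.1779  0.0608  0.036 ]
top index_mark 0.73 [436.4, 243.5] [-0.1101 -0.0793  0.036 ]
top dish 0.67 [402.7, 259.7] [-0.1307 -0.0068  0.018 ]
top dish_seat 0.57 [396.7, 259.2] [-0.1277  0.0056  0.018 ]
13.85
```

View pics/c10.png

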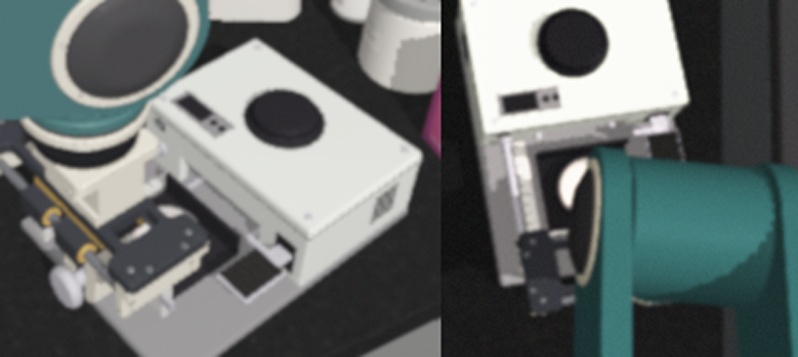

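```bash
python3 -m creep '[{"dp":[0.004,0,0],"spin":0},{"dp":[0.004,0,0],"spin":0},{"dp":[0.004,0,0],"spin":0},{"dp":[0.004,0,0],"spin":0}]' && python3 -c "
from rig import sign_off
print(sign_off())"
```

```text
time: 14.18
position: [0.4553, 0.0054, 0.0257]
eef_rot: [180.0, 0.1, -167.9]
wrist_force: [6.8, -2.5, -4.1]
opening: 0.012
grip_force: 40.0
the job is handed in; nothing more can be done
None
```

I pressed the pedal to its stop and it came back up. I then drew the drawer out to about the rider's pointer, within 1 mm by my estimate, and handed the job in at 14.2 s still holding the knob with a 40 N grip. The gripper hid both pointers at the end, so that alignment comes from earlier pictures plus the tool's travel. sign_off gave no verdict.

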